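# Read both seals of a jewellery chest at the seal reader

### The arm

A 6-joint arm with a two-finger parallel gripper is mounted at the origin on the work surface. World frame = base frame: x ahead of the robot, y to its left, z up, the work surface at z = 0. Lengths are in mm, angles in rad, forces in N, time in s.
With the tool pointing down it reaches from about 350 to 950 mm from the base axis. Payload 17.4 kg.
Tool frame: the origin (TCP) lies midway between the tips of the shut fingers; the grasp point (between the pads) lies 19 mm behind it; z points along the fingers, y is the line along which they close (so a half turn about z gives the same grasp; the last joint's range is limited). The gripper opens to 93 mm and grips with 3 to 60 N. Pads are 15 mm wide; open, the fingers measure 128 mm over their backs; the gripper's body (75 mm by 188 mm) begins 65 mm behind the grasp point.
Start: joints at [1.094, 0.116, 1.442, -0, 1.584, -0.038], TCP at [286.784, 611.054, 189.646] pointing down, gripper open.
Joint ranges: [-2.83, 2.83], [-0.83, 2.19], [0.07, 2.5], [-1.14, 4.28], [0.01, 3], [-2.97, 2.97]. Speed limits (rad/s): [1.89, 1.89, 2.22, 3.14, 3.14, 3.14].

### API

Orientations are given as a 3x3 rotation matrix whose columns are the frame's x, y, z axes.
In Python, from cell import env gives the robot as it stands. Calls block until the motion is done:
- env.reach(position, orientation): joint-space move of the TCP to a pose.
- env.servo_line(position, rot=None, v=150): straight line of the TCP; rot=None keeps the orientation; v is the mean speed in mm/s.
- env.move_joints(angles): joint-space move.
- env.set_gripper(opening, f_grip=None): finger opening in mm; f_grip is the grip in N (None keeps the last); returns when the fingers have stopped.
- env.sleep(seconds).
- env.ik(position, orientation): joint angles nearest the present ones, or None.
- env.capture(name): name is "scene" or "top" or "wrist"; returns the picture (480x640x3 uint8, red, green, blue); there is no depth.
- env.camera_info(name): a dict with "vfov" (degrees; the focal length in pixels is half the picture's height over the tangent of half this angle, whatever the lens; pixels are square), "cx", "cy" (the principal point, pixels), "extrinsics" (4x4, takes a point from world to camera coordinates); the wrist camera has in their place "T_tool_cam" (4x4, takes a point from camera to tool coordinates, whose origin is the TCP and whose axes are the flange's). Camera axes: x right, y up, looking along -z (the intrinsics and any distortion apply to the point x, -y, -z); pixel columns grow to the right and rows downward; lengths in mm; the calibration is good to about 2 mm. A picture is of the moment at which its call begins: read the wrist's pose just before it. camera_info takes no time and is no camera call.
A pose or a line that the arm cannot do raises env.PlanningError and nothing moves.
- env.job_done(): hands the job in; it is judged then, once.
Trained networks look in the newest picture that a camera, given by its name, has taken for a name from the list of things; names that differ only in an ending like _2 or _b are one class to them, and where a whole thing is asked for, a point or a joint stands for the part that bears it (a point fixed in the world has none). Each returns a list of dicts, best first, with "confidence" (0 to 1); they miss things now and then, are a little off and sometimes report something else, mostly with a low value. They report only what shows in the picture. A call takes as long as a camera call. They do not tell look-alikes from the thing itself.
- env.look_for(thing, camera): "position" ([x, y, z] in mm, in world coordinates, good to about 4 mm: the middle of the surface that is visible of it).
- env.trace(thing, camera): "pixels" (480x640 bool, what is visible of it).
- env.pinpoint(thing, camera): "position" ([x, y, z] in mm, in world coordinates, good to about 4 mm: a listed point, or the origin of a listed thing).
Readings, each from a call of its own:
- env.get_time(): time.
- env.get_joints(): joint angles.
- env.get_joint_velocities(): joint speeds.
- env.get_joint_torque(): joint torques, N m.
- env.get_eef_pos(): TCP position.
- env.get_tcp_rot(): TCP orientation.
- env.get_force(): force on the tool from outside, world axes, zero at the start.
- env.get_wrist_torque(): the same for the moment, N m.
- env.get_opening(): finger opening in mm.
- env.get_gripper_force(): force on a finger pad.
Only numpy, scipy, OpenCV 4.12 (cv2) and the standard library are available. Lean on these libraries where they do the work, as an engineer would, in place of code of your own. Each camera call takes 0.05 s, during which the arm holds its last target. There are 200 camera calls.

### The job

Have both seals of the little rosewood jewellery chest read: standing upright on the reader's felt mat, push the chest's round-seal face squarely, centred and fully home against the reader's sprung plate and hold it there for a moment, then turn the chest so that its oblong-seal face meets the plate, and push that face fully home in the same way. Afterwards draw the chest back so that the plate springs out and the chest is clear of it, and leave the chest standing upright on the mat. Leave the other things on the counter where they are.

Things in the scene. Friction and masses are not known exactly. Their poses are not given: they have to be found in the camera images.
- chest: the workpiece: small rosewood jewellery chest, a loose closed block 66 (x) by 60 (y) by 100 mm tall, about 0.4 kg, upright left or right of the mat. Origin: centre of its underside, z up. A round steel seal lies flush in its +x face, an upright oblong one in its +y face; the other faces have none (thin brass strips on -x). On the lid a flat brass bar runs along the edge above the round seal
- round_seal (a point): centre of the round seal (34 mm across) on the chest's +x face, 33 mm out from the middle, 50 mm above the underside
- oblong_seal (a point): centre of the oblong seal (18 mm wide, 46 mm tall) on the chest's +y face, 30 mm out from the middle, 50 mm above the underside
- reader: the fixture: grey block 80 mm deep (x), 120 wide (y), 100 tall, fixed, its front (-x) roughly towards the robot. Origin: centre of its underside. In front of it lies its dark felt mat, 200 x 200 mm, 1 mm thin (count it as counter height, z = 0), from 50 to 250 mm in front of the origin
- plate_face (a point): middle of the front face of the reader's sprung upright aluminium plate, 50 mm above the counter; moves with the plate; at rest 62 mm in front of the reader's origin and 22 mm in front of the block. Plate 70 mm wide, 66 tall (19 to 85 mm above the counter), 8 thick. Axes as the reader's: x points into the reader, the way to push
- plate (a joint): how far the plate is pushed in, m: 0 out at rest, 0.012 fully home; the spring pushes back with 2 N (out) to 6 N (home)
- mat_centre (a point): centre of the felt mat, 150 mm in front of the reader's origin, at counter height; axes as the reader's
- opera: bystander: ivory-white opera glass standing on its two large ends, 50 x 104 x 68 mm tall, origin under its middle; stands on the other side of the mat from the chest
- coin: bystander: gold coin in a clear round capsule lying flat, 60 mm across, 12 mm tall, origin under its centre
- horse: bystander: green jade horse on a base 100 x 45 mm, 100 mm tall, origin under the base
- magnifier: bystander: hand magnifier lying flat, 150 mm long, 13 mm tall, handle to its -x
There are look-alikes about, which are no part of the job. What is shaped like the chest but pink, purple or red is not meant.

How it is judged:
By the outcome, as a careful person would: the job done as asked, in the order asked, and still so for the second after the job is handed in, with the robot touching nothing.
It also fails if it takes over 64 s, if anything falls off the work surface, if the arm or the gripper's body presses on something with over 40 N, if the wrist force passes 120 N, or if a joint passes its speed limit or range.

## Working session

There is one attempt and no reset: what is moved stays moved. The work goes in short steps, each a Python script; the robot and the scene stay as the last script left them, time stands still between calls to the robot, and variables do not carry over. Pictures are saved under pics/ and viewed, at most 10 in all, crops included, and the job is handed in when it is done.

```bash
mkdir -p pics; ls; python3 - <<'E'
from cell import env
import cv2,numpy as np
np.set_printoptions(precision=3,suppress=True)
for c in("scene","top"):
    im=env.capture(c); cv2.imwrite(f"pics/{c}0.png",im[:,:,::-1]); i=env.camera_info(c); print(c,i)
    for t in("chest","reader","opera","coin","horse","magnifier"):
        print(t,[(np.round(d["position"]),round(d["confidence"],2)) for d in env.look_for(t,c)])
    for t in("plate_face","mat_centre","round_seal","oblong_seal","chest","reader"):
        print("pp",t,[(np.round(d["position"]),round(d["confidence"],2)) for d in env.pinpoint(t,c)])
print(env.camera_info("wrist"),env.get_time())
E
```

```text
pics
scene {'vfov': 51.42023518049431, 'cx': 321.1524609883736, 'cy': 242.67159569155487, 'extrinsics': array([[   -0.627,     0.779,    -0.004,   315.221],
       [   -0.609,    -0.486,     0.627,   299.891],
       [    0.486,     0.395,     0.779, -1398.802],
       [    0.   ,     0.   ,     0.   ,     1.   ]])}
chest [(array([447., 309.,  83.]), 0.96), (array([580., 353., 100.]), 0.79), (array([658., -26.,  88.]), 0.7), (array([440., 450.,  87.]), 0.68), (array([384., 157.,  83.]), 0.68), (array([324., 327.,  81.]), 0.61)]
reader [(array([620., -18.,  -4.]), 0.92)]
opera [(array([ 460., -319.,   39.]), 0.63)]
coin [(array([ 654., -327.,   15.]), 0.67)]
horse [(array([698., 290.,  64.]), 0.88)]
magnifier [(array([389.,  15.,  15.]), 0.8)]
pp plate_face []
pp mat_centre [(array([572., -53.,   0.]), 0.74)]
pp round_seal [(array([383., 124.,  52.]), 0.95), (array([595., 345.,  49.]), 0.91), (array([433., 480.,  54.]), 0.83), (array([280., 337.,  54.]), 0.79), (array([454., 271.,  48.]), 0.72)]
pp oblong_seal [(array([453., 313.,  51.]), 0.98), (array([291., 289.,  47.]), 0.97), (arr
[... 1350 characters left out ...]
 (array([395., 455.,  50.]), 0.95), (array([294., 292.,  55.]), 0.71), (array([566., 380.,  47.]), 0.61)]
pp chest [(array([420., 450.,  -0.]), 0.97), (array([562., 354.,  -6.]), 0.96), (array([304., 322.,   2.]), 0.7), (array([433., 296.,  -1.]), 0.66), (array([369., 148.,   3.]), 0.66), (array([712., -14.,  -3.]), 0.24)]
pp reader [(array([711., -13.,   0.]), 0.75), (array([432., 297.,   1.]), 0.48)]
{'vfov': 62.22456776735493, 'cx': 322.7048666612569, 'cy': 232.52809571937976, 'T_tool_cam': array([[  -0.   ,    0.958,    0.285,   80.307],
       [   1.   ,    0.   ,   -0.001,   -0.224],
       [  -0.001,    0.285,   -0.958, -193.871],
       [   0.   ,    0.   ,    0.   ,    1.   ]])} 1.3
```

View pics/scene0.png

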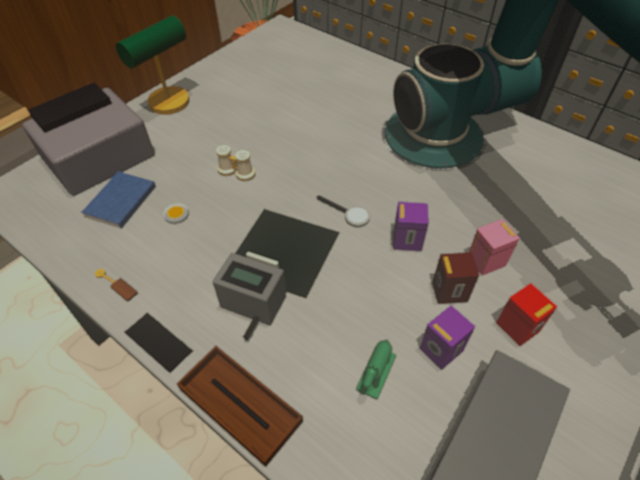

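View pics/top0.png

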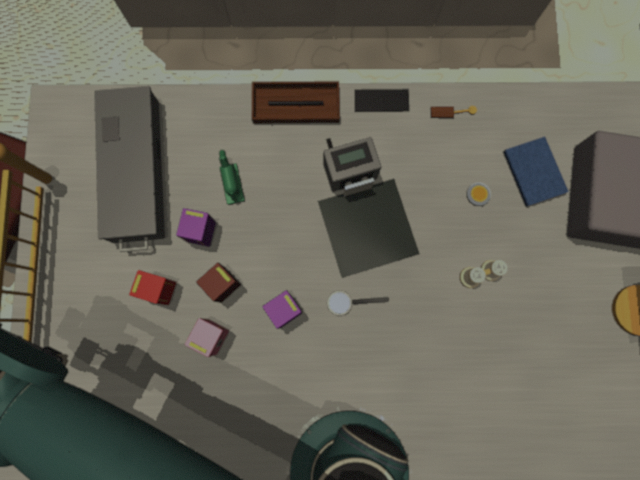

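The scene view shows five chest-shaped things: purple at (410,226), pink (494,247), dark brown (455,277), red (527,313) and purple (447,337). Only the dark brown one can be rosewood; it is at about (431,297) mm with yaw about -48°. The reader is at (250,287) with its mat behind it. The magnifier lies near the mat's robot-side edge.

Next I check that choice in a close wrist crop and measure the mat corners.

```bash
cat > h.py <<'E'
from cell import env
import cv2,numpy as np
np.set_printoptions(precision=3,suppress=True)
def R(deg):  # tool down, tool y axis at world angle deg
    a=np.radians(deg); return np.array([[-np.sin(a),np.cos(a),0],[np.cos(a),np.sin(a),0],[0,0,-1]])
def cam(c):  # K-params, R_cw (cam->world), centre
    i=env.camera_info(c); f=240/np.tan(np.radians(i["vfov"]/2))
    if c=="wrist":
        T=np.eye(4);T[:3,:3]=env.get_tcp_rot();T[:3,3]=env.get_eef_pos();M=T@i["T_tool_cam"]
    else: M=np.linalg.inv(i["extrinsics"])
    return f,i["cx"],i["cy"],M
def onplane(uv,C,z):
    f,cx,cy,M=C; uv=np.atleast_2d(uv).astype(float)
    d=np.c_[(uv[:,0]-cx)/f,-(uv[:,1]-cy)/f,-np.ones(len(uv))]@M[:3,:3].T
    return M[:3,3]+d*((z-M[2,3])/d[:,2])[:,None]
def proj(P,C):
    f,cx,cy,M=C; p=(np.atleast_2d(P)-M[:3,3])@M[:3,:3]
    return np.c_[cx+f*p[:,0]/-p[:,2],cy-f*p[:,1]/-p[:,2]]
E
python3 - <<'E'
from h import *
im=cv2.imread("pics/top0.png"); C=cam("top")
g=cv2.cvtColor(im,cv2.COLOR_BGR2GRAY); 
m=((g<75)).astype(np.uint8); m[:170]=0;m[290:]=0;m[:,:300]=0;m[:,440:]=0
m=cv2.morphologyEx(m,cv2.MORPH_OPEN,np.ones((5,5)))
c=max(cv2.findContours(m,0,2)[0],key=cv2.contourArea)
P=onplane(c[:,0],C,0)[:,:2].astype(np.float32); r=cv2.minAreaRect(P); print(r,cv2.boxPoints(r))
env.reach([390,330,230],R(42)); print(env.get_joints(),env.get_time())
C=cam("wrist"); im=env.capture("wrist"); cv2.imwrite("pics/w1.png",im[:,:,::-1])
for t in("chest","round_seal","oblong_seal"): print(t,[(np.round(d["position"]),round(d["confidence"],2)) for d in env.pinpoint(t,"wrist")])
np.savez("w1",M=C[3],k=C[:3])
E
```

```text
((588.486572265625, -51.19270324707031), (238.56581115722656, 198.2147979736328), 16.47112274169922) [[ 445.999   10.027]
 [ 502.199 -180.054]
 [ 730.975 -112.412]
 [ 674.774   77.668]]
[ 0.653 -0.252  1.727  0.     1.667 -0.081] 2.4583
chest [(array([366., 147.,  -2.]), 0.75), (array([421., 452.,   4.]), 0.72), (array([307., 323.,  -3.]), 0.67), (array([564., 357.,   3.]), 0.65), (array([431., 300.,   0.]), 0.55)]
round_seal []
oblong_seal [(array([568., 378.,  45.]), 0.97), (array([391., 165.,  51.]), 0.88), (array([392., 456.,  45.]), 0.85)]
```

View pics/w1.png

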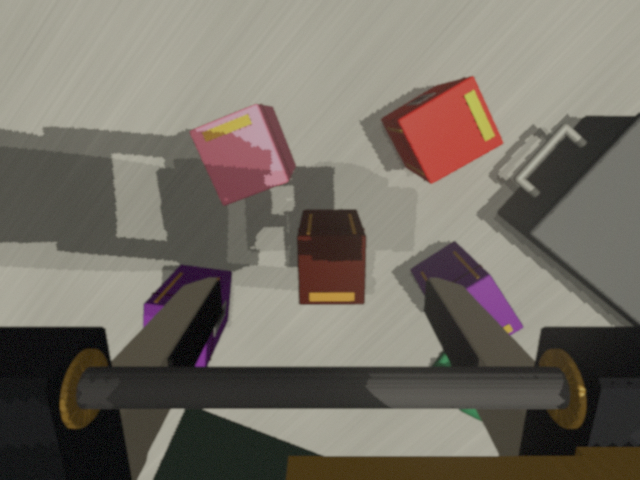

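The crop confirms the choice. The dark brown chest's lid spans (299,238)–(366,303), with the brass bar at its bottom edge (round-seal side) and brass strips on the far face, so the yaw is close to the guess. Now I grasp it and set it on the mat.

```bash
python3 - <<'E'
from h import *
d=np.load("w1.npz");C=(*d["k"],d["M"])
P=onplane([(299,238),(366,238),(365.5,303.5),(299.5,303.5)],C,100)[:,:2]
print(P,np.linalg.norm(P-np.roll(P,1,0),axis=1))
c=P.mean(0); v=P[1]-P[0]+P[2]-P[3]; a=np.degrees(np.arctan2(v[1],v[0])); print(c,a)
if a<-90: a+=180
if a>90: a-=180
assert abs(a-42)<6 and np.hypot(*(c-[431,298]))<10
Rg=R(a)
env.set_gripper(93)
env.reach([*c,150],Rg); env.servo_line([*c,41],v=120)   # grasp point at z=60
f0=env.get_force()
env.set_gripper(50,30); print(env.get_opening(),env.get_gripper_force(),env.get_force()-f0,env.get_joints(),env.get_time())
env.servo_line([*c,180],v=150)
yaw=16.5; u=np.array([np.cos(np.radians(yaw)),np.sin(np.radians(yaw))]); mat=np.array([570,-56.])
print(env.ik([*mat,180],R(90+yaw)),env.ik([*mat,180],R(yaw)))
E
```

```text
[[388.744 301.409]
 [431.176 339.681]
 [473.489 294.961]
 [429.526 255.314]] [61.546 57.142 61.565 59.2  ]
[430.734 297.841] 42.0476246227952
60.10060510939863 29.9563667178154 [-1.044  0.627  1.459] [ 0.556 -0.136  1.937 -0.     1.341 -0.178] 5.025
[-0.142 -0.104  1.678 -0.     1.567 -2.001] [-0.142 -0.104  1.678 -0.     1.567 -0.43 ]
```

```bash
python3 - <<'E'
from h import *
yaw=16.5; a=np.radians(yaw);u=np.array([np.cos(a),np.sin(a)]); mat=np.array([570,-56.])
p=mat-10*u
env.reach([*p,180],R(90+yaw)); env.servo_line([*p,60],v=150); env.servo_line([*p,41.5],v=50)
print(env.get_force()); env.set_gripper(80); env.servo_line([*p,130],v=150)
q=p-60*u; env.servo_line([*q,260],v=200); 
C=cam("wrist"); im=env.capture("wrist"); cv2.imwrite("pics/w2.png",im[:,:,::-1]); np.savez("w2",M=C[3],k=C[:3])
for t in("plate_face","reader","mat_centre","chest"): print(t,[(np.round(d["position"]),round(d["confidence"],2)) for d in env.pinpoint(t,"wrist")])
print(env.get_time())
E
```

```text
[ 0.202 -0.201 -3.291]
plate_face [(array([657., -29.,  44.]), 0.59)]
reader [(array([709., -11.,   2.]), 0.69)]
mat_centre []
chest [(array([562., 355.,   0.]), 0.87), (array([561., -54.,  -0.]), 0.62)]
11.6
```

View pics/w2.png

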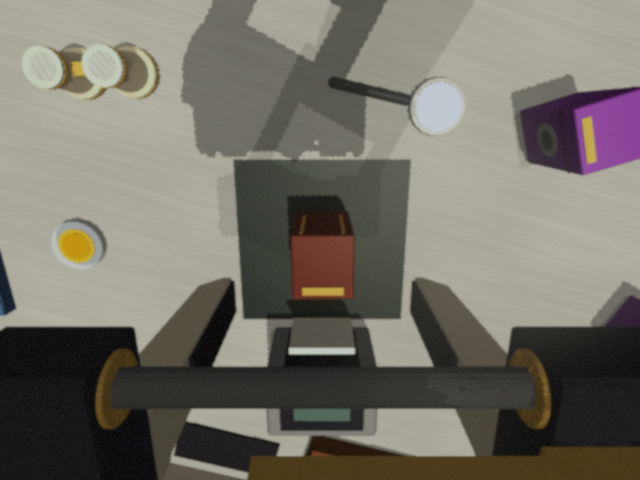

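The chest stands upright on the mat (lid 292–354, 237–298), brass bar toward the reader. The mat corners are (235,160), (410,160), (402,318) and (244,318). The plate's light top edge is at row ~351, columns 288–355. I zoom in to measure the plate.

```bash
python3 - <<'E'
from h import *
im=cv2.imread("pics/w2.png")
cv2.imwrite("pics/w2c.png",cv2.resize(im[220:370,230:430],None,fx=4,fy=4,interpolation=cv2.INTER_CUBIC))
d=np.load("w2.npz");C=(*d["k"],d["M"])
P=onplane([(235,160),(410,160),(402,318),(244,318)],C,0)[:,:2]
print(P,np.linalg.norm(P-np.roll(P,1,0),axis=1),P.mean(0))
for i,j in((0,3),(1,2)):
    v=P[j]-P[i];print(np.degrees(np.arctan2(v[1],v[0])))
for i,j in((0,1),(3,2)):
    v=P[j]-P[i];print(np.degrees(np.arctan2(v[1],v[0]))-90)
E
```

```text
[[ 500.992 -178.361]
 [ 445.089   10.577]
 [ 634.602   69.038]
 [ 691.27  -123.096]] [198.142 197.035 198.325 200.317] [567.988 -55.461]
16.19548015411101
17.143889456892374
16.482397748032867
16.43293110583302
```

View pics/w2c.png

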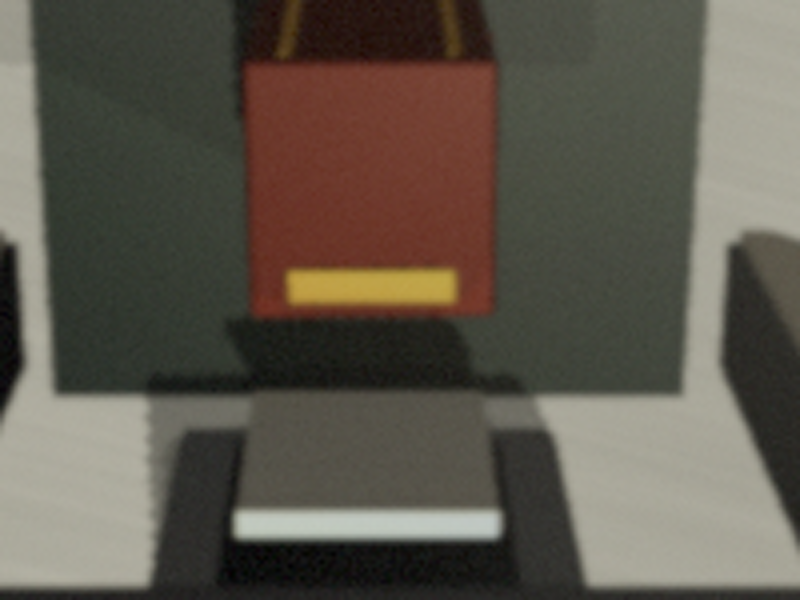

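The crop shows the plate's front top edge from (288.5,347.5) to (355.7,347.5) in full-image pixels, and its bottom edge from (293,318) to (351.7,318). The chest lid is slightly left of the plate's middle. I compute the offsets relative to the chest, whose lateral position is known from the grip.

```bash
python3 - <<'E'
from h import *
d=np.load("w2.npz");C=(*d["k"],d["M"])
a=np.radians(16.5);u=np.array([np.cos(a),np.sin(a)]);n=np.array([-u[1],u[0]]); p=np.array([570,-56])-10*u
def s(uv,z,t):
    P=onplane(uv,C,z)[:,:2]; v=P[1]-P[0]; print(t,"along,lat:",(P-p)@u,(P-p)@n,"mean lat",((P-p)@n).mean(),"len",np.hypot(*v),"yaw",np.degrees(np.arctan2(v[1],v[0]))-90)
s([(291.5,235.5),(354,235.5)],100,"lid back"); s([(293,299.2),(353.7,298.8)],100,"lid front")
s([(288.5,347.5),(355.7,347.5)],85,"plate top"); s([(293,318),(351.7,318)],19,"plate bot")
s([(276,327.5),(368,327.5)],0,"?"); s([(235,160),(410,160)],0,"mat near"); s([(244,318),(402,318)],0,"mat far")
E
```

```text
lid back along,lat: [-32.548 -32.508] [-28.13   29.784] mean lat 0.8271611071785347 len 57.91426767571825 yaw 16.46021974735548
lid front along,lat: [32.242 31.877] [-28.124  30.929] mean lat 1.4025063980336903 len 59.05425183684735 yaw 16.853960472752817
plate top along,lat: [95.471 95.567] [-35.262  35.597] mean lat 0.16722809701731123 len 70.85896106516047 yaw 16.422280560571778
plate bot along,lat: [96.905 96.989] [-35.145  36.151] mean lat 0.5029908409129114 len 71.29570302262623 yaw 16.432931105833035
? along,lat: [120.787 120.931] [-58.687  58.843] mean lat 0.07801937586378571 len 117.52944658220817 yaw 16.429556406473253
mat near along,lat: [-90.919 -90.858] [-97.723  99.312] mean lat 0.7947526421153839 len 197.0347212981844 yaw 16.482397748032867
mat far along,lat: [107.22  107.454] [-98.776 101.541] mean lat 1.3825717690031496 len 200.31667309200924 yaw 16.43293110583302
```

```bash
cat >> h.py <<'E'
yaw=16.45;_a=np.radians(yaw);u=np.array([np.cos(_a),np.sin(_a)]);n=np.array([-u[1],u[0]])
p0=np.array([570,-56.])-10*u-0.2*n
def push(start,limit,thr=16):
    """slide along u from start until the push-back reaches thr; hold; returns reached distance"""
    env.servo_line([*(p0+start*u),env.get_eef_pos()[2]],v=80); z=env.get_eef_pos()[2]; f0=env.get_force()[:2]@u; s=start
    log=[]
    while s<limit:
        s+=1; env.servo_line([*(p0+s*u),z],v=25); f=-(env.get_force()[:2]@u-f0); log.append((round((np.array(env.get_eef_pos())[:2]-p0)@u,1),round(f,1)))
        if f>thr: break
    env.sleep(1.0); print(log,env.get_force()[:2]@u-f0,env.get_eef_pos(),env.get_opening(),env.get_time()); return s
E
python3 - <<'E'
from h import *
env.servo_line([*p0,150],R(90+yaw),v=200); env.servo_line([*p0,41],v=120)
env.set_gripper(50,35); print(env.get_opening(),env.get_force())
push(54,84)
C=cam("top"); im=env.capture("top"); cv2.imwrite("pics/t2.png",cv2.resize(im[100:300,240:440,::-1],None,fx=3,fy=3,interpolation=cv2.INTER_CUBIC))
E
```

```text
59.75586450499374 [-1.013  0.591  3.452]
[(np.float64(54.7), np.float64(1.9)), (np.float64(55.7), np.float64(2.6)), (np.float64(56.8), np.float64(2.3)), (np.float64(57.8), np.float64(1.0)), (np.float64(58.8), np.float64(2.4)), (np.float64(59.8), np.float64(2.2)), (np.float64(60.8), np.float64(2.4)), (np.float64(61.7), np.float64(3.0)), (np.float64(62.7), np.float64(3.1)), (np.float64(63.8), np.float64(2.5)), (np.float64(64.8), np.float64(2.2)), (np.float64(65.8), np.float64(2.6)), (np.float64(66.8), np.float64(2.6)), (np.float64(67.8), np.float64(2.8)), (np.float64(68.7), np.float64(1.9)), (np.float64(69.7), np.float64(3.2)), (np.float64(70.8), np.float64(2.5)), (np.float64(71.8), np.float64(2.3)), (np.float64(72.8), np.float64(1.6)), (np.float64(73.5), np.float64(4.0)), (np.float64(74.5), np.float64(4.4)), (np.float64(75.4), np.float64(5.3)), (np.float64(76.5), np.float64(5.5)), (np.float64(77.4), np.float64(6.0)), (np.float64(78.3), np.float64(5.8)), (np.float64(79.3), np.float64(5.7)), (np.float64(80.3), np.float64(7.6)), (np.float64(81.2), np.float64(7.2)), (np.float64(82.2), np.float64(8.0)), (np.float64(83.2), np.float64(7.8))] -7.3121925741334834 [640.24  -35.547  41.342] 60.04204686549958 23.225
```

View pics/t2.png

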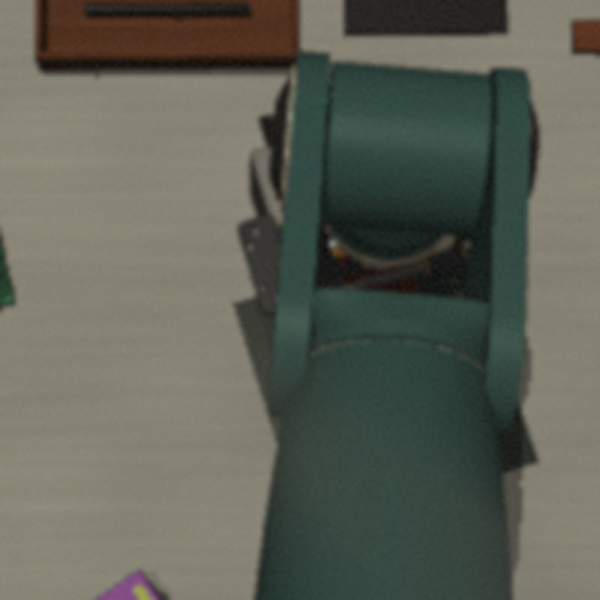

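In this crop the arm hides the chest from the top camera. The plate force began at about 73 mm and is still climbing softly, so the plate may not be home yet. I push on to a clear stop, then check with the wrist and scene cameras.

```bash
python3 - <<'E'
from h import *
env.set_gripper(50,50)
s0=(np.array(env.get_eef_pos())[:2]-p0)@u
z=41; s=83; log=[]; f0=env.get_force()[:2]@u; print(s0,f0)
while s<92:
    s+=1; env.servo_line([*(p0+s*u),z],v=25); f=env.get_force()[:2]@u; log.append((s,round(float((np.array(env.get_eef_pos())[:2]-p0)@u),1),round(float(f),1)))
    if f<-22: break
env.sleep(0.6); print(log,env.get_force(),env.get_wrist_torque(),env.get_time())
C=cam("wrist"); np.savez("w3",M=C[3],k=C[:3])
w=env.capture("wrist"); sc=env.capture("scene"); cv2.imwrite("pics/w3f.png",w[:,:,::-1])
b=cv2.resize(sc[190:340,190:340],(400,400),interpolation=cv2.INTER_CUBIC); a=cv2.resize(w,(400,300))
cv2.imwrite("pics/c3.png",np.hstack([np.vstack([a,np.zeros((100,400,3),np.uint8)]),b])[:,:,::-1])
E
```

```text
83.1622267110734 -10.941079763215583
[(84, 83.2, -12.0), (85, 84.2, -11.2), (86, 85.2, -11.6), (87, 85.6, -19.0), (88, 85.8, -27.5)] [-26.062  -5.918  17.708] [-0.94   4.611  0.066] 25.3417
```

View pics/c3.png

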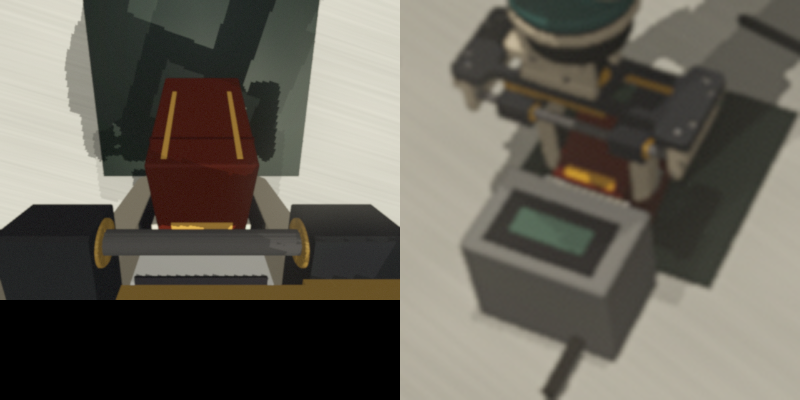

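The plate gave a clear stop at 85.5 mm, 12.5 mm after first contact, with force rising from 11 to 27 N. The pictures show the chest squarely against the plate and upright. Contact came about 10 mm later than I predicted, so I check whether the chest slipped in the grip.

```bash
python3 - <<'E'
from h import *
d=np.load("w3.npz");C=(*d["k"],d["M"]); t=np.array(env.get_eef_pos())
im=cv2.imread("pics/w3f.png"); g=im.astype(int)
col=g[235:360,315]; print([tuple(x) for x in col[::5]])
for z in(99,101):
    P=onplane([(236,262),(407,262)],C,z)[:,:2]; print((P-t[:2])@u,(P-t[:2])@n)
P=onplane([(135,281),(479,281)],C,0)[:,:2]; print("mat far rel tcp",(P-t[:2])@u,(P-t[:2])@n, "p0",(P-p0)@u, (P-p0)@n)
cv2.imwrite("pics/w3c.png",cv2.resize(im[90:420,140:500],None,fx=1.6,fy=1.6))
E
```

```text
[(np.int64(19), np.int64(24), np.int64(67)), (np.int64(16), np.int64(20), np.int64(67)), (np.int64(4), np.int64(15), np.int64(61)), (np.int64(20), np.int64(28), np.int64(68)), (np.int64(18), np.int64(26), np.int64(68)), (np.int64(19), np.int64(23), np.int64(67)), (np.int64(23), np.int64(27), np.int64(68)), (np.int64(20), np.int64(27), np.int64(62)), (np.int64(16), np.int64(26), np.int64(62)), (np.int64(19), np.int64(26), np.int64(61)), (np.int64(17), np.int64(24), np.int64(60)), (np.int64(8), np.int64(21), np.int64(59)), (np.int64(15), np.int64(22), np.int64(59)), (np.int64(17), np.int64(22), np.int64(60)), (np.int64(17), np.int64(25), np.int64(60)), (np.int64(17), np.int64(26), np.int64(62)), (np.int64(17), np.int64(20), np.int64(58)), (np.int64(19), np.int64(25), np.int64(61)), (np.int64(19), np.int64(28), np.int64(63)), (np.int64(16), np.int64(23), np.int64(60)), (np.int64(16), np.int64(26), np.int64(61)), (np.int64(14), np.int64(23), np.int64(60)), (np.int64(19), np.int64(27), np.int64(61)), (np.int64(17), np.int64(26), np.int64(60)), (np.int64(19), np.int64(48), np.int64(82))]
[-28.118 -28.066] [-31.401  31.133]
[-28.869 -28.818] [-30.939  30.678]
mat far rel tcp [21.933 22.133] [-119.627  100.529] p0 [107.69 107.89] [-119.714  100.443]
```

View pics/w3c.png

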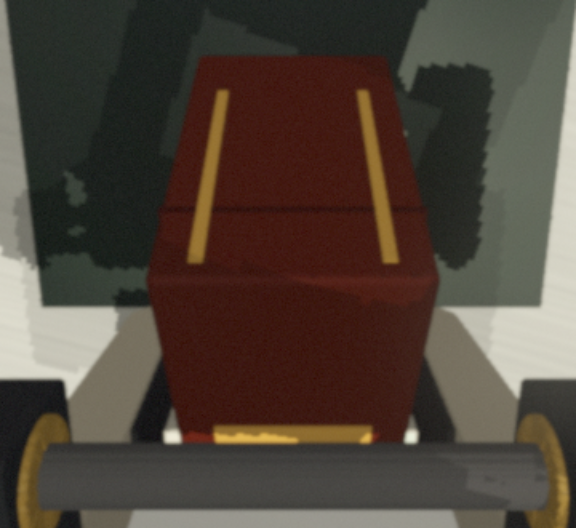

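```bash
python3 - <<'E'
from h import *
d=np.load("w3.npz");C=(*d["k"],d["M"]); t=np.array(env.get_eef_pos())
px=lambda L:[(140+x/1.6,90+y/1.6) for x,y in L]
for nm,L,zs in(("bot back",[(198,56),(387,56)],(0,5)),("top back",[(148,278),(438,278)],(95,100,105)),("top front",[(180,443),(408,443)],(100,))):
  for z in zs:
    P=onplane(px(L),C,z)[:,:2]; print(nm,z,(P-t[:2])@u,(P-t[:2])@n,"w",np.hypot(*(P[1]-P[0])))
print(t,env.get_tcp_rot()[:,2],env.get_force(),env.get_joints())
for c in("top","scene"):
    print([ (d["position"],d["confidence"]) for d in env.pinpoint("plate_face",c)])
E
```

```text
bot back 0 [-74.379 -74.358] [-33.252  34.297] w 67.54879272853162
bot back 5 [-74.485 -74.464] [-32.544  33.571] w 66.11470648082651
top back 95 [-25.915 -25.858] [-33.685  34.629] w 68.31464039160201
top back 100 [-27.817 -27.762] [-32.483  33.401] w 65.88371530571717
top back 105 [-29.719 -29.666] [-31.28   32.173] w 63.452790219832345
top front 100 [15.535 15.608] [-27.383  28.789] w 56.1711895568215
[642.737 -34.822  41.294] [-0.005 -0.001 -1.   ] [-26.305  -6.056  17.211] [-0.093  0.13   1.671 -0.002  1.345 -1.95 ]
[]
[([667.4, -27.7, 56.0], 0.6)]
```

The lid-back and bottom-back edges fit only a chest leaning about 27° forward. It jammed on the felt and pivoted between the pads, so the first push was not square. I fit the tilt, back off, straighten it with the wrist, set it down and repeat the push with a lower, firmer grip.

```bash
python3 - <<'E'
from h import *
from scipy.optimize import least_squares
from scipy.spatial.transform import Rotation as Ro
d=np.load("w3.npz");C=(*d["k"],d["M"]); t=np.array(env.get_eef_pos())
obs=np.array([(140+x/1.6,90+y/1.6) for x,y in [(198,56),(387,56),(148,278),(438,278)]])
U=np.array([*u,0]);N=np.array([*n,0]);Z=np.array([0,0,1.])
def pts(q):
    ph,x,z,l=q; c,s=np.cos(ph),np.sin(ph)
    o=np.array([t[0],t[1],0])+x*U+z*Z+l*N; up=c*Z+s*U
    return np.array([o-30*N,o+30*N,o-30*N+100*up,o+30*N+100*up])
r=least_squares(lambda q:(proj(pts(q),C)-obs).ravel(),[.4,-70,20,0]); print(r.x,np.degrees(r.x[0]),r.fun)
ph=r.x[0]; assert .2<ph<.7
p=t.copy(); 
env.servo_line(p-30*U+5*Z,v=60); env.servo_line(p-60*U+35*Z,v=120)
print("lifted",env.get_force(),env.get_opening())
R0=env.get_tcp_rot(); R1=Ro.from_rotvec(-ph*N).as_matrix()@R(90+yaw)
tc=np.array(env.get_eef_pos()); G=tc-19*R0[:,2]
env.servo_line(G+19*R1[:,2],R1,v=60)
C=cam("wrist"); w=env.capture("wrist"); cv2.imwrite("pics/w4.png",cv2.resize(w[:,:,::-1],(400,300))); sc=env.capture("scene")
b=cv2.resize(sc[190:340,190:340],(400,400),interpolation=cv2.INTER_CUBIC);a=cv2.resize(w,(400,300))
cv2.imwrite("pics/c4.png",np.hstack([np.vstack([a,np.zeros((100,400,3),np.uint8)]),b])[:,:,::-1])
print(env.get_time(),env.get_joints(),env.get_eef_pos())
E
```

```text
[  0.437 -74.909  22.004   0.459] 25.049388647806737 [ 1.109 -0.105 -1.269 -0.142 -0.31   0.15   0.412  0.007]
lifted [ 0.425  0.059 -3.096] 59.568718765594156
27.4167 [-0.246 -0.274  2.042  0.256  1.008 -2.201] [593.914 -49.449  78.325]
```

View pics/c4.png

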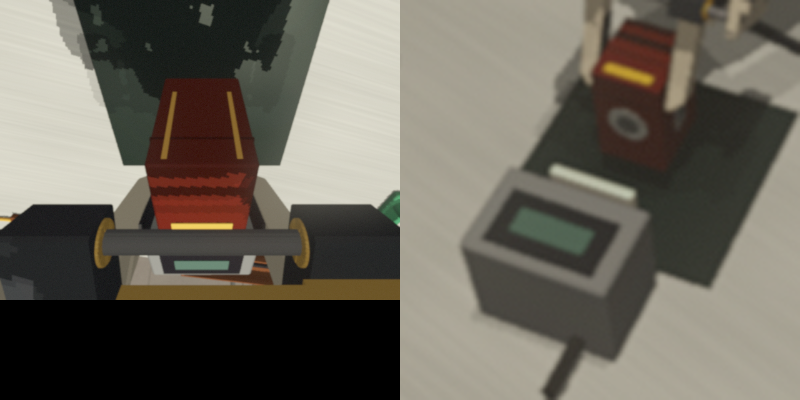

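The scene view shows the chest upright again in the grip, round seal facing the reader and plate out. Now I set it down, regrip lower and harder, carry it just off the felt to near the plate, and push.

```bash
cat >> h.py <<'E'
U=np.array([*u,0]);Z=np.array([0,0,1.])
def at(s,z): return np.array([*(p0+s*u),z])
def push2(s0,s1,s2,z,thr=13):
    env.servo_line(at(s0,z),v=120); g=lambda:float(env.get_force()[:2]@u); L=[(s0,round(g(),1))]
    s=s1; env.servo_line(at(s,z),v=40); L.append((s,round(g(),1)))
    while s<s2:
        s+=1; env.servo_line(at(s,z),v=50); L.append((s,round(g(),1)))
        if L[-1][1]<-thr: break
    env.sleep(.6); e=np.array(env.get_eef_pos()); print(L,env.get_force(),"s",(e[:2]-p0)@u,"z",e[2],env.get_time())
def back_edge_check(s,h,half,z=100):
    """predicted vs observed column-mean row of lid back edge (chest upright, centre at s, half depth)"""
    C=cam("wrist"); im=env.capture("wrist"); e=at(s-half,z+h); r=proj([e,at(s-half,h)],C)
    return im,r
E
python3 - <<'E'
from h import *
t=np.array(env.get_eef_pos()); zt=env.get_tcp_rot()[:,2]; G=t-19*zt; print("G",G,(G[:2]-p0)@u)
t=t-(G[2]-68)*Z; env.servo_line(t,v=80); f0=env.get_force()[2]
for i in range(8):
    t=t-0.7*Z; env.servo_line(t,v=30); f=env.get_force()[2]
    if f-f0>2: break
print("down",i,f0,f); sc=(G[:2]-p0)@u-18.8
env.set_gripper(90); env.servo_line(t-75*zt,v=200)
env.reach(at(sc,115),R(90+yaw))
C=cam("wrist"); im=env.capture("wrist"); np.savez("w5",M=C[3],k=C[:3],sc=sc); cv2.imwrite("pics/w5.png",im[:,:,::-1])
print([(np.round(d["position"],1),round(d["confidence"],2),(np.array(d["position"])[:2]-p0)@np.c_[u,n]) for d in env.pinpoint("chest","wrist")])
print("pred sc",sc,proj([at(sc-33,100),at(sc-33,0)],C),env.get_time(),env.get_joints())
b=im[:,300:340].mean(1); 
print([(i,b[i].astype(int).tolist()) for i in range(60,320,8)])
E
```

```text
G [586.232 -51.72   95.554] 26.779629310888335
down 7 -3.740091791476778 -3.13644224382847
[(array([564.7, -54.6,  -0.6]), 0.57, array([5.313, 3.044]))]
pred sc 7.979629310888335 [[320.573 206.269]
 [320.858 177.653]] 31.7667 [-0.145 -0.081  1.765  0.001  1.458 -2.003]
[(60, [167, 165, 153]), (68, [130, 129, 119]), (76, [124, 123, 113]), (84, [122, 122, 111]), (92, [46, 50, 45]), (100, [44, 47, 43]), (108, [46, 51, 46]), (116, [49, 54, 49]), (124, [51, 56, 50]), (132, [48, 54, 48]), (140, [47, 52, 47]), (148, [45, 51, 45]), (156, [45, 49, 44]), (164, [44, 49, 44]), (172, [43, 48, 42]), (180, [49, 20, 15]), (188, [50, 21, 16]), (196, [50, 21, 15]), (204, [84, 34, 25]), (212, [81, 34, 25]), (220, [71, 29, 21]), (228, [67, 27, 20]), (236, [68, 29, 21]), (244, [69, 30, 20]), (252, [70, 31, 21]), (260, [70, 32, 20]), (268, [72, 34, 22]), (276, [79, 38, 25]), (284, [134, 68, 50]), (292, [165, 126, 59]), (300, [235, 203, 97]), (308, [135, 67, 48]), (316, [44, 39, 29])]
```

The chest stands upright where expected: lid edge at row 201, pinpoint at 5.3 mm. Regrip and push.

```bash
python3 - <<'E'
from h import *
sc=5.5
env.servo_line(at(sc,23),v=150); env.set_gripper(50,60); print(env.get_opening(),env.get_force())
env.servo_line(at(sc,26),v=60); env.servo_line(at(54,26),v=120); env.servo_line(at(54,23.3),v=50)
push2(56,71,80,23.3)
C=cam("wrist"); im=env.capture("wrist"); np.savez("w6",M=C[3],k=C[:3]); cv2.imwrite("pics/w6.png",im[:,:,::-1])
s=(np.array(env.get_eef_pos())[:2]-p0)@u
print("pred",proj([at(s-33,100),at(s-33,0)],C))
b=im[:,300:340].mean(1); g=np.abs(np.diff(b,axis=0)).sum(1); k=np.argsort(-g)[:14]; print(sorted([(int(i),int(g[i])) for i in k])); 
E
```

```text
59.58370850031252 [ 0.119 -0.311  2.164]
[(56, -0.3), (71, -4.9), (72, -3.9), (73, -5.4), (74, -5.1), (75, -5.0), (76, -5.4), (77, -16.2)] [-15.639  -4.627   4.75 ] s 75.79253875912408 z 23.31501632487875 37.0583
pred [[321.906 269.226]
 [322.013 202.451]]
[(407, 54), (408, 68), (409, 36), (425, 79), (426, 119), (427, 86), (432, 39), (433, 41), (435, 24), (437, 32), (438, 28), (452, 25), (455, 34), (456, 29)]
```

This time the force follows the spring (about 5 N), then meets a hard stop at 75.8 mm as predicted. I check uprightness from the saved picture.

```bash
python3 - <<'E'
from h import *
im=cv2.imread("pics/w6.png")[:,:,::-1]; b=im[:,300:340].mean(1)
print([(i,b[i].astype(int).tolist()) for i in range(180,300,5)])
E
```

```text
[(180, [42, 48, 42]), (185, [42, 47, 41]), (190, [41, 46, 40]), (195, [40, 45, 40]), (200, [41, 45, 40]), (205, [49, 20, 15]), (210, [49, 19, 14]), (215, [49, 18, 13]), (220, [49, 19, 13]), (225, [49, 18, 13]), (230, [49, 19, 14]), (235, [49, 18, 13]), (240, [48, 18, 13]), (245, [41, 15, 11]), (250, [49, 19, 14]), (255, [49, 18, 13]), (260, [49, 18, 14]), (265, [50, 19, 14]), (270, [62, 23, 16]), (275, [64, 24, 17]), (280, [64, 23, 17]), (285, [64, 24, 17]), (290, [64, 23, 16]), (295, [63, 23, 16])]
```

The edges at rows ~203 and ~269 match the upright prediction (202.5 and 269), so the round seal is read. Next: back off, turn, regrip across x, push the oblong face.

```bash
python3 - <<'E'
from h import *
env.servo_line(at(55,23.3),v=80); env.servo_line(at(8,28),v=150)
env.servo_line(at(8,28.5),R(yaw),v=150) if False else env.reach(at(8,28),R(yaw))
env.servo_line(at(8,23.2),v=50); env.set_gripper(90); env.servo_line(at(8,112),v=200)
env.reach(at(8,112),R(90+yaw)); print(env.get_time())
C=cam("wrist"); im=env.capture("wrist"); cv2.imwrite("pics/w7.png",im[:,:,::-1])
print(proj([at(8-30,100),at(8-30,0)],C)); b=im[:,300:340].mean(1); print([(i,b[i].astype(int).tolist()) for i in range(160,240,5)])
env.servo_line(at(8,23),v=150); env.set_gripper(50,60); print(env.get_opening(),env.get_force())
env.servo_line(at(8,26),v=60); env.servo_line(at(56,26),v=120); env.servo_line(at(56,23.3),v=50)
push2(58,74,84,23.3)
C=cam("wrist"); im=env.capture("wrist"); cv2.imwrite("pics/w8.png",im[:,:,::-1])
s=(np.array(env.get_eef_pos())[:2]-p0)@u
print("pred",proj([at(s-30,100),at(s-30,0)],C)); b=im[:,300:340].mean(1); print([(i,b[i].astype(int).tolist()) for i in range(190,300,5)])
E
```

```text
42.3417
[[321.746 213.078]
 [321.861 182.174]]
[(160, [44, 49, 44]), (165, [43, 48, 43]), (170, [43, 48, 43]), (175, [42, 48, 41]), (180, [42, 46, 41]), (185, [49, 21, 16]), (190, [49, 21, 15]), (195, [50, 21, 15]), (200, [50, 21, 15]), (205, [50, 21, 16]), (210, [51, 22, 16]), (215, [74, 31, 22]), (220, [68, 28, 20]), (225, [66, 26, 18]), (230, [66, 27, 19]), (235, [67, 27, 20])]
65.9549419228584 [-0.855 -0.584  4.366]
[(58, -0.5), (74, -3.6), (75, -5.6), (76, -9.0), (77, -8.1), (78, -8.7), (79, -9.4), (80, -15.3)] [-14.586  -3.322   8.436] s 79.24800352907079 z 23.496732952896608 47.6
pred [[322.108 277.844]
 [322.165 207.577]]
[(190, [41, 46, 41]), (195, [41, 46, 41]), (200, [40, 45, 40]), (205, [39, 42, 36]), (210, [49, 19, 14]), (215, [49, 19, 14]), (220, [48, 19, 14]), (225, [48, 19, 14]), (230, [48, 19, 15]), (235, [48, 18, 13]), (240, [48, 18, 13]), (245, [48, 17, 12]), (250, [46, 18, 13]), (255, [48, 18, 13]), (260, [48, 18, 13]), (265, [48, 18, 13]), (270, [48, 18, 13]), (275, [58, 21, 16]), (280, [63, 23, 16]), (285, [64, 23, 17]), (290, [64, 23, 16]), (295, [64, 23, 15])]
```

It is upright and at the stop (79.2 mm against 78.8 expected). I push 1 mm more to be certain, hold, then draw back, set it down and retreat.

```bash
python3 - <<'E'
from h import *
env.servo_line(at(81,23.3),v=50); env.sleep(.5); print(env.get_force(),(np.array(env.get_eef_pos())[:2]-p0)@u)
env.servo_line(at(60,23.4),v=60); env.servo_line(at(15,26),v=120); env.servo_line(at(15,23.2),v=40)
env.set_gripper(90); env.servo_line(at(15,130),v=180); env.servo_line(at(-60,260),v=250); env.sleep(.2)
w=env.capture("wrist"); sc=env.capture("scene"); a=cv2.resize(w,(400,300)); b=cv2.resize(sc[190:340,190:340],(400,400),interpolation=cv2.INTER_CUBIC)
cv2.imwrite("pics/c9.png",np.hstack([np.vstack([a,np.zeros((100,400,3),np.uint8)]),b])[:,:,::-1]); print(env.get_time())
for t in("coin","opera","horse","magnifier"): print(t,[np.round(d["position"]) for d in env.look_for(t,"scene")][:1])
E
```

```text
[-24.375  -5.876  13.638] 79.31181633965583
52.0917
coin [array([ 654., -325.,   15.])]
opera [array([ 459., -321.,   40.])]
horse [array([698., 290.,  65.])]
magnifier [array([388.,  10.,  14.])]
```

View pics/c9.png

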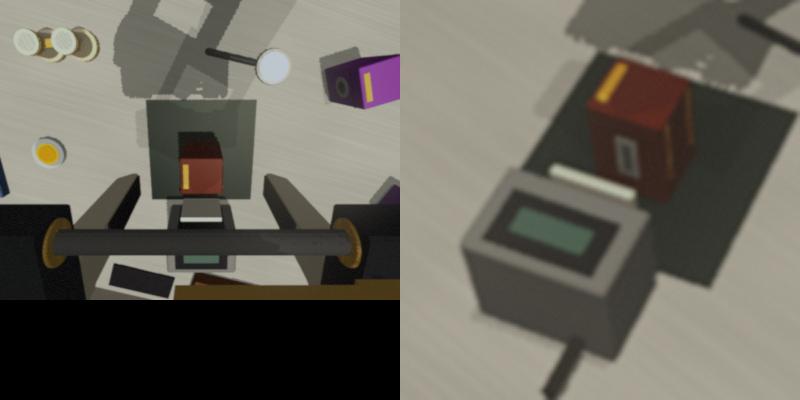

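The chest stands upright on the mat, oblong seal facing the reader. The plate is out and clear of it, and the other things have not moved.

```bash
python3 -c "
from cell import env
print(env.job_done())"
```

```text
the job is handed in; nothing more can be done
None
```

The job is handed in: after a first round-seal push that tilted the chest and was redone square, both seals went fully home in order, round then oblong, and the chest stands upright on the mat clear of the plate, about 52 s in.

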